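# Release the blade tray with the pin

## Task

Take the release pin out of its wooden stand, find the small hole in the shutter at the bottom of the slot on top of the grey blade case, and push the pin down through it, gently and no harder than the spring latch needs, until the tray springs out a little. Put the pin back in its stand all the way down, let go of it, and then draw the tray fully out to its stop by its tab, leaving the other things on the table where they are.

Things in the scene. Friction and masses are not known exactly. Their poses are not given: they have to be found in the camera images.
- case: Grey steel blade case, fixed, 140 (its x) x 100 (y) x 70 (z) mm. Origin: centre of its underside; +x is its back; the tray comes out towards its own -x, roughly towards the robot; +z up. Its upper face has four screws and one slot. It is damaged if the pin presses on it, its shutter, latch or tray with more than 20 N.
- slot (a point): Centre of the slot in the case's upper face, at that face's height; axes as the case's. The slot is 14 mm wide along the case's x, 36 mm long along its y.
- shutter_mid (a point): Point 4 mm under point slot, on the stiff, immovable aluminium dust shutter (4 mm thick) that closes the slot. The shutter has one round hole of 9 mm, on the slot's centre line but anywhere from -9 to +9 mm along the case's y from this point: visible, but its place is not measured. Through the hole the way is free down to the release bar.
- bar_zone (a point): Point 20 mm under point slot. The top of the hidden level release bar, met under the hole wherever that is, lies 4 mm above to 4 mm below this height (not measured, differs each start). It starts to move at about 4.5 N and needs about 8 N after 6 mm, where the latch lets go and the tray springs out; 3 mm further is a hard stop. Let go, it springs back up.
- pin: Release pin, 116 mm long, about 60 g: steel shaft of 5 mm with a round tip, 62 mm long, then a collar of 22 mm diameter, 4 mm thick, then a square wooden handle 14x14 mm, 50 mm tall. Origin: the tip; +z from tip to handle, x and y square to the handle's flats. At the start it stands upright in its stand, collar on the stand's top, collar and handle above it.
- pin_tip (a point): The pin's tip.
- stand: Brown wooden block 50x50x66 mm, fixed to the table, with a vertical 9 mm through hole in its middle. Origin: centre of its underside. With the pin seated (collar on the block) its tip is 4 mm above the table. Between stand and case a glue jig may lie (brown board), whose upright red clamp lever reaches 195 mm above the table: carry the pin over or round it.
- tray (a joint): How far the tray is out, m: 0 shut and latched, about 0.022 where its spring leaves it once the latch has let go (within about a second), 0.090 at its stop; friction about 1.5 N. It stays where it is left.
- tray_tab (a point): Middle of the top edge of the tray's pull tab; moves with the tray; axes as the case's. The tab is an upright aluminium plate 10 mm thick (case y), 46 mm long along the case's x (out from the tray's front, this point in its middle), 40 mm tall down from this point, with an upright 16 mm round bead at its free end, 21 mm before this point. Its top is 64 mm above the table.
- weight: Bystander: black-and-tan pressing weight, a block 45x118x30 mm lying flat. Not to be moved.
- wood_spacer: Bystander: small brown wooden block, 30x60x18 mm. Not to be moved.
- tube: Bystander: white glue tube, 41x136x28 mm, lying. Not to be moved.
- driver: Bystander: screwdriver with an amber handle, 29x199x30 mm, lying. Not to be moved.
There are look-alikes about, which are no part of the job. Of the things shaped like the stand, the brown one is meant.

How it is judged:
By the outcome, as a careful person would: the job done as asked, in the order asked, and still so for the second after the job is handed in, with the robot touching nothing.
It also fails if it takes over 72 s, if anything falls off the work surface, if the arm or the gripper's body presses on something with over 40 N, if the wrist force passes 120 N, or if a joint passes its speed limit or range.

## Robot

A 6-joint arm with a two-finger parallel gripper is mounted at the origin on a cart in front of the work surface, level with it; the furniture and walls round the work are solid. World frame = base frame: x ahead of the robot, y to its left, z up, the work surface at z = 0. Lengths are in m, angles in rad, forces in N, time in s.
With the tool pointing down it reaches from about 0.3 to 0.95 m from the base axis. Payload 3.1 kg.
Tool frame: the origin (TCP) lies midway between the tips of the shut fingers; the grasp point (between the pads) lies 19 mm behind it; z points along the fingers, y is the direction in which the jaws open and shut (so a half turn about z gives the same grasp; the last joint's range is limited). The gripper opens to 85 mm and grips with 20 to 120 N. Pads are 22 mm wide; open, the fingers measure 114 mm over their backs; the gripper's body (76 mm by 85 mm) begins 54 mm behind the grasp point. The pads swing forward as they close: fully open they stand 13 mm farther back than shut.
Start: joints at [-1.34, 0.308, 1.634, -0, 1.2, -0.07], TCP at [0.185, -0.597, 0.231] pointing down, gripper open.
Joint ranges: [-3.06, 3.06], [-0.79, 1.96], [0.05, 2.63], [-1.19, 4.34], [0.05, 2.64], [-2.94, 2.94]. Speed limits (rad/s): [2.79, 2.79, 3.14, 3.14, 3.14, 3.14].

## Interface

Orientations are given as a unit quaternion [x, y, z, w].
In Python, from cell import robot gives the robot as it stands.
- The arm moves only by the tool arm_command, never from a script. Its argument "commands" is a list of rows, each a list of 4 numbers: the shift along the tool's x, y, z in cm, then the turn about the tool's z in degrees. A call has 1 to 5 rows; each row shifts and turns the commanded pose from where the row before left it, along the tool's axes as they then stand; what a row does not reach is not made up. A row lasts 1/12 s, in which the tool goes at most 41.7 mm and 7.16 degrees, less where a joint would pass 70% of its speed; a pose out of reach is approached as far as the arm can. A call with a gripper value outside its range is refused whole. "jaw" is the gripper command: -1 is shut, 1 is fully open, values between are in proportion, set as the call begins (left out, the last holds). The fingers move at their own pace and stop on an object; the grip force is fixed at half the most. Time passes only in rows, so rows that do not move let the fingers close. It gives the time, the measured TCP pose, the force and the opening at its end, in the units of the state.
- robot.sense(): the state, without advancing time (a new reading comes with each control period).
- robot.read_camera(name): name is "scene" or "top"; returns (picture, depth): 400x640x3 uint8, red, green, blue; 400x640 float32, m along the optical axis (not along the pixel's ray), 0 where there is no reading.
- robot.get_calibration(name): a dict with "K" (3x3 intrinsics, pixels), "extrinsics" (4x4, takes a point from camera to world coordinates). Camera axes: x right, y down, z forward; pixel columns grow to the right and rows downward; lengths in m; the calibration is good to about 2 mm. A picture is of the moment at which its call begins. get_calibration takes no time and is no camera call.
- robot.hand_in(): hands the job in, once; it reports no verdict.
The state is a dict: "clock": time; "q": joint angles; "qd": joint speeds; "effort": joint torques, N m; "tool_pos": TCP position; "ee_rot": TCP orientation; "force": force on the tool from outside, world axes, zero at the start; "torque": the same for the moment, N m; "grip_width": opening from 0.0 (shut) to 1.0 (fully open).
Only numpy, scipy, OpenCV 4.12 (cv2) and the standard library are available. Lean on these libraries where they do the work, as an engineer would, in place of code of your own. Each camera call takes 0.05 s, during which the arm holds its last target.

## Working session

There is one attempt and no reset: what is moved stays moved. The work goes in short steps, Python scripts to look and compute and a tool call to move; the robot and the scene stay as the last step left them, time stands still between calls to the robot, and variables do not carry over. Pictures are saved under pics/ and viewed, and the job is handed in when it is done.

Besides the shell and the picture viewer there is one more tool, called after ">>>" as name(argument=value, ...) on one line, values as JSON. arm_command: Moves the arm, as the interface text tells. Its arguments: {"type":"object","properties":{"commands":{"type":"array","items":{"type":"array","items":{"type":"number"}}},"jaw":{"type":"number"}},"required":["commands"]}

```bash
ls; mkdir -p pics
python3 - <<'E'
from cell import robot
import cv2,numpy as np
print(robot.sense())
for n in("scene","top"):
    p,d=robot.read_camera(n); c=robot.get_calibration(n); print(n,c)
    np.savez(f"{n}0.npz",p=p,d=d,K=c["K"],E=c["extrinsics"])
    cv2.imwrite(f"pics/{n}0.png",cv2.cvtColor(p,cv2.COLOR_RGB2BGR))
E
```

```text
pics
{'clock': 0.0, 'q': array([-1.33969379e+00,  3.09017923e-01,  1.63520625e+00,  1.41902797e-05,
        1.19971092e+00, -6.96996841e-02]), 'qd': array([-6.62909006e-04, -4.50159072e-04, -5.90909408e-04, -4.73327593e-04,
        1.09454476e-03, -2.68048765e-05]), 'effort': array([ 1.63415658e-03, -4.15248907e+01, -2.76666462e+01, -1.23542582e-04,
        1.01753083e-02, -3.93560214e-06]), 'tool_pos': array([ 0.18496526, -0.59612807,  0.23002966]), 'ee_rot': array([ 9.88710765e-01,  1.49832074e-01, -8.78287037e-05, -1.16793867e-03]), 'force': array([ 0.26269948, -0.2370397 ,  1.04880483]), 'torque': array([ 0.00469651,  0.00469428, -0.00172662]), 'grip_width': 1.0029536260385308}
scene {'K': array([[457.48533799,   0.        , 319.4432417 ],
       [  0.        , 457.48533799, 202.09145731],
       [  0.        ,   0.        ,   1.        ]]), 'extrinsics': array([[-0.9072448 , -0.18774553,  0.37637546,  0.00948087],
       [-0.42042899,  0.37906484, -0.82434781,  1.25125942],
       [ 0.01209691, -0.90612442, -0.42283826,  0.65639055],
       [ 0.        ,  0.        ,  0.        ,  1.        ]])}
top {'K': array([[506.28360084,   0.        , 318.91510139],
       [  0.        , 506.28360084, 197.29717343],
       [  0.        ,   0.        ,   1.        ]]), 'extrinsics': array([[ 0.00295678, -0.99694036,  0.07811008,  0.39712714],
       [-0.99996969, -0.00238503,  0.00741207,  0.08958792],
       [-0.0072031 , -0.07812963, -0.99691719,  1.48438989],
       [ 0.        ,  0.        ,  0.        ,  1.        ]])}
```

View pics/scene0.png

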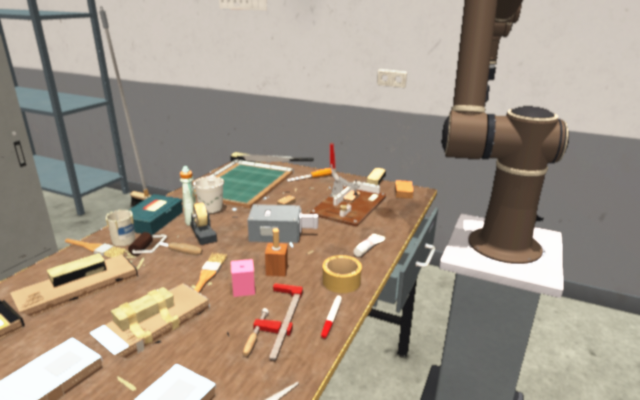

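View pics/top0.png

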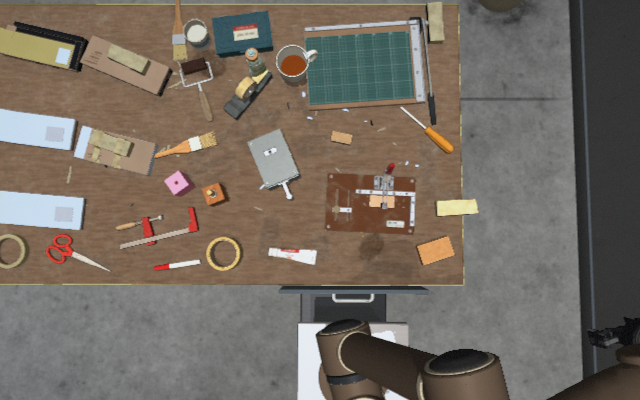

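The scene shows the brown stand holding the pin at top (214,194) and scene (277,258). The pink block at top (178,182) is a look-alike with no pin. The case is at top (273,160) with its tab at (289,190), and the jig with the red lever is at (385,185). I'll enlarge to confirm.

```bash
python3 - <<'E'
import cv2,numpy as np
a=cv2.imread("pics/top0.png")[115:215,160:310]; b=cv2.imread("pics/scene0.png")[190:310,215:335]
cv2.imwrite("pics/c_top0.png",cv2.resize(a,None,fx=5.3,fy=5.3,interpolation=cv2.INTER_CUBIC))
cv2.imwrite("pics/c_sc0.png",cv2.resize(b,None,fx=5,fy=5,interpolation=cv2.INTER_CUBIC))
E
cat > h.py <<'E'
import numpy as np,cv2
from cell import robot
def load(n,k): return np.load(f"{n}{k}.npz")
def grab(n,k):
    p,d=robot.read_camera(n); c=robot.get_calibration(n)
    np.savez(f"{n}{k}.npz",p=p,d=d,K=c["K"],E=c["extrinsics"])
    return load(n,k)
def at_z(f,u,v,z):
    K,E=f["K"],f["E"]; r=E[:3,:3]@np.linalg.solve(K,[u,v,1.]); o=E[:3,3]
    return o+r*(z-o[2])/r[2]
def cloud(f):
    d=f["d"];v,u=np.mgrid[:400,:640];K,E=f["K"],f["E"]
    P=np.stack([(u-K[0,2])/K[0,0]*d,(v-K[1,2])/K[1,1]*d,d],-1)
    return P@E[:3,:3].T+E[:3,3]
def proj(f,p):
    K,E=f["K"],f["E"]; c=E[:3,:3].T@(np.array(p)-E[:3,3]); q=K@c; return q[:2]/q[2]
def crop(f,u0,u1,v0,v1,s,name):
    cv2.imwrite(f"pics/{name}.png",cv2.resize(cv2.cvtColor(f["p"][v0:v1,u0:u1],cv2.COLOR_RGB2BGR),None,fx=s,fy=s,interpolation=cv2.INTER_CUBIC))
E
```

```text
(no output)
```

View pics/c_top0.png

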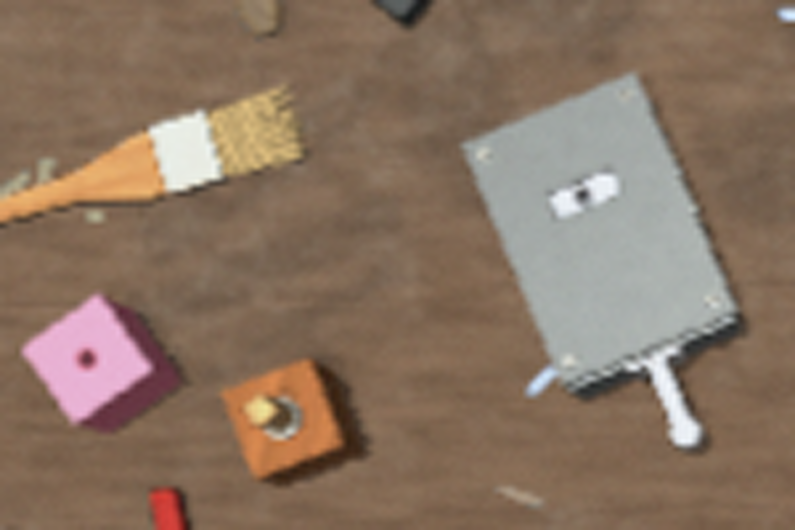

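View pics/c_sc0.png

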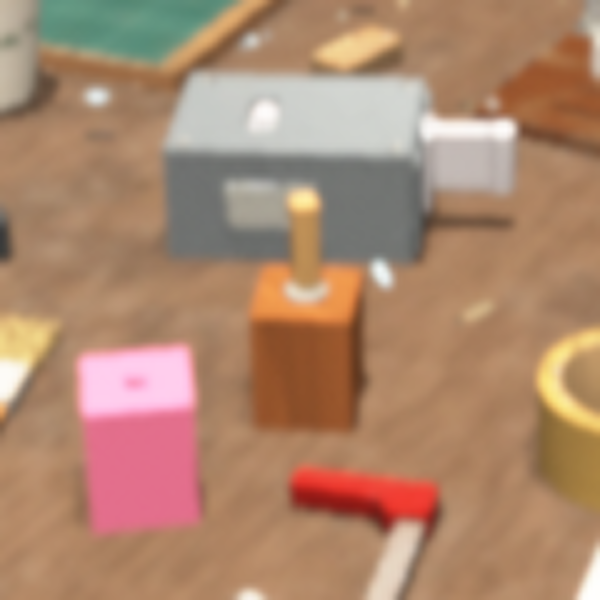

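The crop confirms it: the brown block with the pin (wooden handle and collar) is the stand, and the pink one only has an empty hole. Next I'll take closer crops to measure from.

Run:
```python
from h import *
f=load("top",0)
crop(f,240,300,125,205,7.5,"case0")
crop(f,258,282,142,160,30,"slot0")
crop(f,200,230,180,208,20,"pin0")
```

```text
(no output)
```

View pics/case0.png

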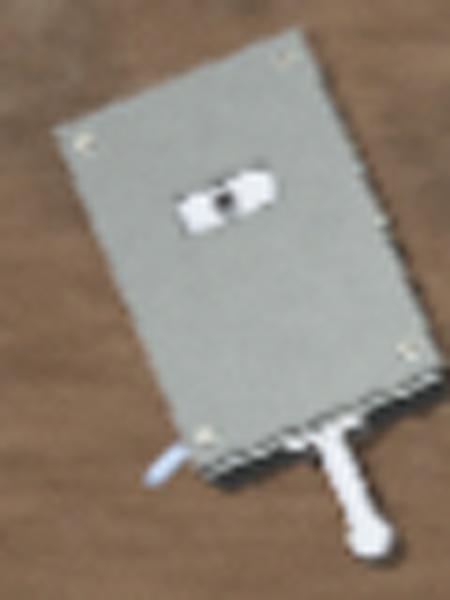

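View pics/slot0.png

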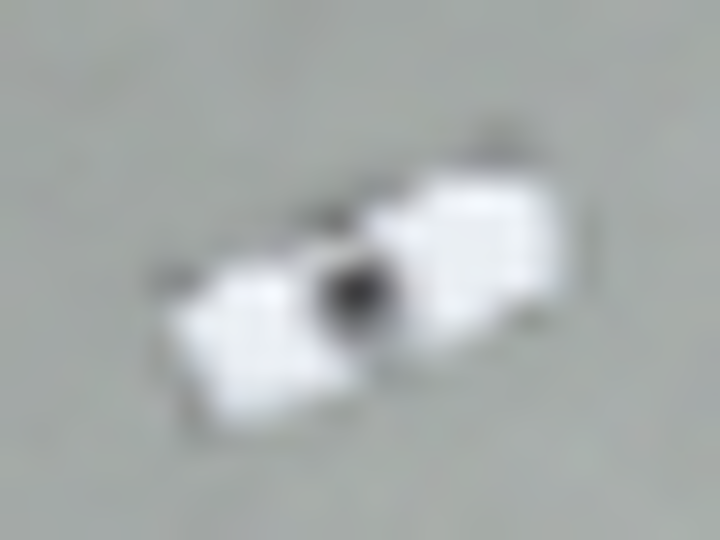

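View pics/pin0.png

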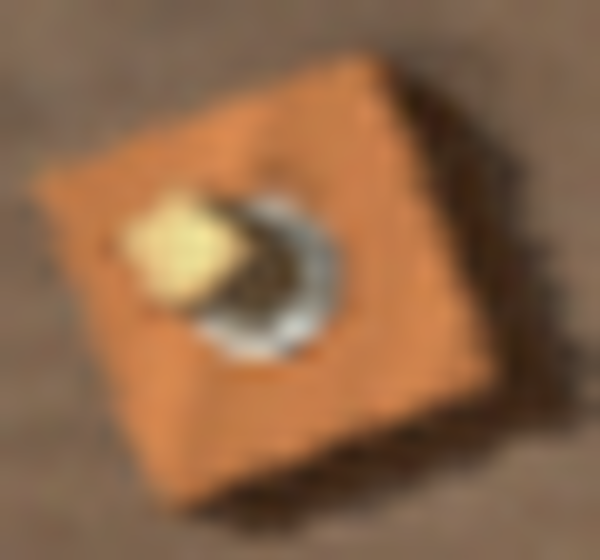

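The slot crop puts the hole at about (358,293), i.e. pixel (269.5,151.3). In the pin crop, the handle top is a diamond centred at (183,248), turned relative to the stand. Now to measure these in world coordinates.

Run:
```python
from h import *
f=load("top",0)
px=lambda x,y,s,u,v:((x+.5)/s-.5+u,(y+.5)/s-.5+v)
def P(x,y,s,u,v,z): return at_z(f,*px(x,y,s,u,v),z)
r=lambda a:np.round(np.array(a)*1000,1)
C=[P(x,y,7.5,240,125,.07) for x,y in[(53,130),(300,28),(443,365),(200,460)]]
print("case corners",r(C)); print("edges",[r(np.linalg.norm(C[i]-C[(i+1)%4])) for i in range(4)], r(np.mean(C,0)))
for i in range(4):
  e=C[(i+1)%4]-C[i]; print("dir",np.degrees(np.arctan2(e[1],e[0])))
print("hole",r(P(358,293,30,258,142,.066)))
S=[P(x,y,30,258,142,.07) for x,y in[(165,315),(540,165),(575,300),(215,435)]]
print("slot mid",r(np.mean(S,0)),r(S))
B=[P(x,y,20,200,180,.066) for x,y in[(38,182),(370,50),(497,375),(178,510)]]
print("stand",r(np.mean(B,0)),r(B)); e=B[1]-B[0]; print(np.degrees(np.arctan2(e[1],e[0])))
print("collar",r(P(263,277,20,200,180,.070)))
print("handle",r(P(183,248,20,200,180,.120)))
H=[P(x,y,20,200,180,.12) for x,y in[(180,187),(252,250),(186,307),(115,245)]]
for i in range(4):
  e=H[(i+1)%4]-H[i]; print("h",np.linalg.norm(e),np.degrees(np.arctan2(e[1],e[0])))
# scripted yellow mask, supersampled
g=cv2.resize(f["p"][180:208,200:230],None,fx=20,fy=20,interpolation=cv2.INTER_CUBIC).astype(int)
m=((g[...,1]>165)&(g[...,0]>200)&(g[...,2]<190)).astype(np.uint8)
n,l,st,ce=cv2.connectedComponentsWithStats(m); k=1+np.argmax(st[1:,4]); print(st[k],ce[k])
rc=cv2.minAreaRect(np.argwhere(l==k)[:,::-1].astype(np.float32)); print(rc)
for a in (C,):pass
print("bead",r(P(372,538,7.5,240,125,.064)),"tabroot",r(P(330,430,7.5,240,125,.064)))
W=cloud(f); 
print("depth case top",np.median(W[145:150,285:288,2]) , np.round(W[150:170:5,270:290:5,2],3), "stand",W[198,218,2],"handle",W[191:194,207:211,2])
jw=W[165:235,320:420]; print("jig max z",jw[...,2].max())
s=load("scene",0);W2=cloud(s)
```

```text
case corners [[664.7 305.1  70. ]
 [703.8 212.2  70. ]
 [575.7 157.4  70. ]
 [539.7 248.2  70. ]]
edges [np.float64(100.8), np.float64(139.3), np.float64(97.7), np.float64(137.3)] [621.  230.7  70. ]
dir -67.14815282749905
dir -156.82646852107135
dir 111.62731970766409
dir 24.47538881957417
hole [638.7 240.6  66. ]
slot mid [637.  238.7  70. ] [[635.8 258.4  70. ]
 [650.2 223.2  70. ]
 [637.3 219.8  70. ]
 [624.5 253.5  70. ]]
stand [518.3 398.3  66. ] [[532.  431.4  66. ]
 [550.8 384.9  66. ]
 [504.9 366.1  66. ]
 [485.7 410.7  66. ]]
-67.98554424123452
collar [518.3 398.5  70. ]
handle [517.9 398.5 120. ]
h 0.013112632404210635 -130.69571005308072
h 0.011740020959767438 131.43814986753404
h 0.0129148258639726 49.38796243543496
h 0.011733310141204321 -47.59229813002905
[ 130  199  102   96 6545] [179.15431627 247.81344538]
((179.4479522705078, 247.23236083984375), (87.37155151367188, 90.78593444824219), 52.4314079284668)
bead [511.  183.9  64. ] tabroot [551.8 200.   64. ]
depth case top 0.06969284925297581 [[0.07  0.067 0.074 0.074]
 [0.07  0.067 0.07  0.066]
 [0.074 0.069 0.073 0.068]
 [0.066 0.073 0.074 0.072]] stand 0.06473627373725188 handle [[0.12554892 0.12416997 0.12287941 0.11855273]
 [0.12042692 0.11503562 0.11816398 0.12385201]
 [0.11736383 0.12021283 0.11797238 0.11977538]]
jig max z 1.4843898902125614
```

>>> arm_command(commands=[[0, 0, -1, -6.2], [0, 0, -1, -6.2], [0, 0, -1, -6.2], [0, 0, 0, -6.2]], jaw=1)

```text
clock: 0.43
tool_pos: [0.1854, -0.5979, 0.2632]
ee_rot: [0.933, 0.361, -0.0, 0.001]
force: [0.1, -0.5, 0.7]
grip_width: 0.999
```

```bash
cat >> h.py <<'E'
from scipy.spatial.transform import Rotation as R
def go(target,n=1,show=True):
    s=robot.sense(); M=R.from_quat(s["ee_rot"]).as_matrix(); d=M.T@(np.array(target)-s["tool_pos"])*100
    yx=np.degrees(np.arctan2(M[1,0],M[0,0]))
    print("clock",round(s["clock"],2),"pos",np.round(s["tool_pos"]*1000,1),"yawx",round(yx,2),"tilt",np.round(M[:,2],4),"F",np.round(s["force"],2),"w",round(s["grip_width"],3))
    print("total tool cm",np.round(d,2),"per row",np.round(d/n,3),"len",np.linalg.norm(d))
E
python3 -c "
from h import *
go([.518,.398,.26],26)
f=load('top',0);print(at_z(f,391,165,.195),at_z(f,325,235,.02),at_z(f,415,172,.05))"
```

```text
clock 0.43 pos [ 185.4 -597.9  263.2] yawx 42.34 tilt [ 7.0e-04 -2.9e-03 -1.0e+00] F [ 0.1  -0.54  0.67] w 0.999
total tool cm [ 9.166e+01 -5.121e+01  5.000e-02] per row [ 3.526e+00 -1.970e+00  2.000e-03] len 104.9999198252712
[ 0.58168577 -0.08546987  0.195     ] [0.40282758 0.0826021  0.02      ] [ 0.58246592 -0.17330375  0.05      ]
```

>>> arm_command(commands=[[3.4, -1.9, 0, 0], [3.4, -1.9, 0, 0], [3.4, -1.9, 0, 0], [3.4, -1.9, 0, 0], [3.4, -1.9, 0, 0]])

```text
clock: 0.85
tool_pos: [0.2478, -0.4105, 0.2605]
ee_rot: [0.934, 0.358, 0.0, -0.001]
force: [1.0, -1.0, 0.6]
grip_width: 1.003
```

>>> arm_command(commands=[[3.4, -1.9, 0, 0], [3.4, -1.9, 0, 0], [3.4, -1.9, 0, 0], [3.4, -1.9, 0, 0], [3.4, -1.9, 0, 0]])

```text
clock: 1.27
tool_pos: [0.3103, -0.2262, 0.2609]
ee_rot: [0.934, 0.358, 0.0, -0.0]
force: [1.1, 0.9, 0.0]
grip_width: 1.004
```

>>> arm_command(commands=[[3.4, -1.9, 0, 0], [3.4, -1.9, 0, 0], [3.4, -1.9, 0, 0], [3.4, -1.9, 0, 0], [3.4, -1.9, 0, 0]])

```text
clock: 1.68
tool_pos: [0.3729, -0.0419, 0.2612]
ee_rot: [0.933, 0.359, 0.0, 0.0]
force: [0.3, -0.2, 0.4]
grip_width: 0.998
```

>>> arm_command(commands=[[3.4, -1.9, 0, 0], [3.4, -1.9, 0, 0], [3.4, -1.9, 0, 0], [3.4, -1.9, 0, 0], [3.4, -1.9, 0, 0]])

```text
clock: 2.1
tool_pos: [0.4356, 0.1427, 0.261]
ee_rot: [0.933, 0.359, -0.0, 0.0]
force: [0.8, 0.0, 0.4]
grip_width: 0.997
```

>>> arm_command(commands=[[0, 0, 0, 0]])

```text
clock: 2.18
tool_pos: [0.4371, 0.1463, 0.2613]
ee_rot: [0.932, 0.361, 0.001, -0.002]
force: [0.2, -0.2, 0.4]
grip_width: 1.002
```

```bash
python3 -c "
from h import *
go([.518,.398,.18],6)"
```

```text
clock 2.18 pos [437.1 146.3 261.3] yawx 42.36 tilt [ 0.0015  0.0038 -1.    ] F [ 0.25 -0.23  0.44] w 1.002
total tool cm [ 22.9  -13.13   8.24] per row [ 3.817 -2.189  1.373] len 27.655301861310367
```

>>> arm_command(commands=[[3.3, -1.9, 0.8, 0], [3.3, -1.9, 0.8, 0], [3.3, -1.9, 0.8, 0], [3.3, -1.9, 0.8, 0], [3.3, -1.9, 0.8, 0]])

```text
clock: 2.6
tool_pos: [0.4947, 0.3227, 0.2203]
ee_rot: [0.933, 0.359, -0.001, 0.0]
force: [0.9, -0.4, 0.6]
grip_width: 0.998
```

>>> arm_command(commands=[[3.2, -1.8, 1, 0], [3.2, -1.8, 1, 0], [0, 0, 1, 0], [0, 0, 0, 0], [0, 0, 0, 0]])

```text
clock: 3.02
tool_pos: [0.5169, 0.3899, 0.1895]
ee_rot: [0.933, 0.359, -0.002, 0.001]
force: [0.6, -0.4, 0.2]
grip_width: 0.997
```

```bash
python3 -c "
from h import *
go([.518,.3985,.079],6)
s=grab('scene',1);t=grab('top',1);crop(s,215,335,170,290,5,'s1');crop(t,180,250,160,230,8,'t1')"
```

```text
clock 3.02 pos [516.9 389.9 189.5] yawx 42.06 tilt [-0.0035 -0.0029 -1.    ] F [ 0.62 -0.35  0.19] w 0.997
total tool cm [ 0.71 -0.56 11.05] per row [ 0.118 -0.094  1.841] len 11.082470829336904
```

View pics/s1.png

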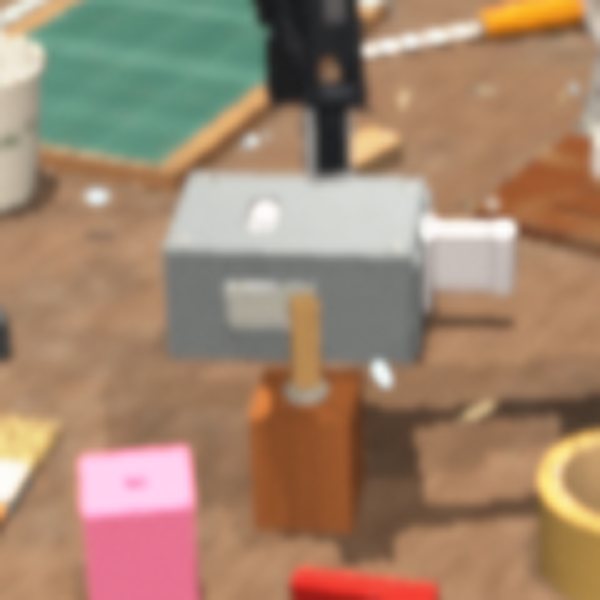

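View pics/t1.png

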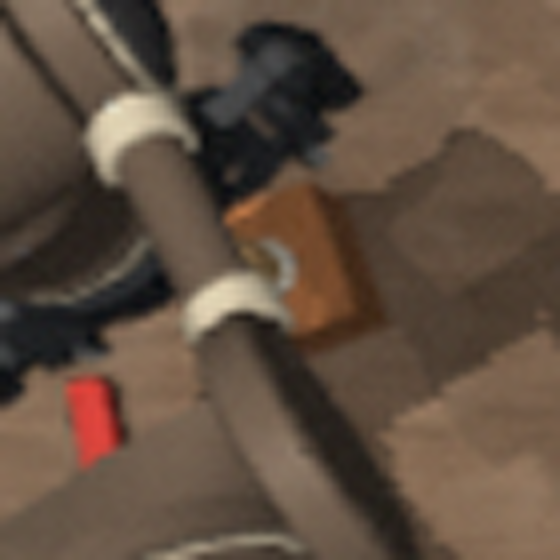

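The stand and pin sit right under the gripper, fingers astride. Descending now.

>>> arm_command(commands=[[0.4, -0.3, 0, 0], [0.3, -0.3, 1.5, 0], [0, 0, 2.5, 0], [0, 0, 2.5, 0], [0, 0, 2.5, 0]])

```text
clock: 3.53
tool_pos: [0.5197, 0.4004, 0.1008]
ee_rot: [0.934, 0.358, 0.001, -0.0]
force: [-0.7, 0.3, -0.0]
grip_width: 0.996
```

>>> arm_command(commands=[[0, 0, 1.2, 0], [0, 0, 0.6, 0], [0, 0, 0, 0], [0, 0, 0, 0]])

```text
clock: 3.87
tool_pos: [0.52, 0.4007, 0.084]
ee_rot: [0.934, 0.359, 0.001, -0.0]
force: [0.5, 0.3, 0.9]
grip_width: 1.0
```

```bash
python3 -c "
from h import *
go([.518,.3985,.079],1)"
```

```text
clock 3.87 pos [520.  400.7  84. ] yawx 42.02 tilt [ 1.1e-03  8.0e-04 -1.0e+00] F [0.5  0.26 0.91] w 1.0
total tool cm [-0.3   0.03  0.5 ] per row [-0.299  0.033  0.502] len 0.5850298818204748
```

>>> arm_command(commands=[[-0.25, 0, 0.4, 0], [0, 0, 0, 0], [0, 0, 0, 0]])

```text
clock: 4.12
tool_pos: [0.5179, 0.399, 0.0803]
ee_rot: [0.933, 0.359, 0.001, -0.0]
force: [-0.4, 1.4, 0.3]
grip_width: 1.002
```

```bash
python3 -c "
from h import *
go([.518,.3985,.079],1)"
```

```text
clock 4.12 pos [517.9 399.   80.3] yawx 42.03 tilt [ 1.3e-03  9.0e-04 -1.0e+00] F [-0.37  1.36  0.28] w 1.002
total tool cm [-0.03  0.04  0.13] per row [-0.027  0.042  0.134] len 0.14320475215088765
```

>>> arm_command(commands=[[0, 0, 0, 0], [0, 0, 0, 0], [0, 0, 0, 0], [0, 0, 0, 0], [0, 0, 0, 0]], jaw=-1)

```text
clock: 4.53
tool_pos: [0.5175, 0.3988, 0.0794]
ee_rot: [0.933, 0.359, 0.0, -0.0]
force: [-1.8, -0.3, -0.0]
grip_width: 0.306
```

>>> arm_command(commands=[[0, 0, 0, 0], [0, 0, 0, 0], [0, 0, 0, 0], [0, 0, 0, 0]])

```text
clock: 4.87
tool_pos: [0.5176, 0.3989, 0.0794]
ee_rot: [0.933, 0.359, 0.0, -0.0]
force: [-0.2, 0.3, 0.5]
grip_width: 0.153
```

```bash
python3 -c "
from h import *
go([.518,.3985,.079],1)"
```

```text
clock 4.87 pos [517.6 398.9  79.4] yawx 42.04 tilt [ 3.e-04  2.e-04 -1.e+00] F [-0.19  0.32  0.49] w 0.153
total tool cm [0.01 0.05 0.04] per row [0.007 0.055 0.037] len 0.06648835472019575
```

>>> arm_command(commands=[[0, 0, -0.5, 0], [0, 0, -1.5, 0], [0, 0, -2.5, 0], [0, 0, -2.5, 0], [0, 0, -2.5, 0]])

```text
clock: 5.28
tool_pos: [0.5171, 0.3983, 0.1749]
ee_rot: [0.933, 0.359, -0.001, 0.0]
force: [0.2, 1.0, -0.4]
grip_width: 0.158
```

>>> arm_command(commands=[[0, 0, 0, 0], [0, 0, 0, 0]])

```text
clock: 5.45
tool_pos: [0.5188, 0.3995, 0.1768]
ee_rot: [0.933, 0.359, 0.002, -0.0]
force: [-0.5, 0.8, -1.6]
grip_width: 0.155
```

```bash
python3 -c "
from h import *
go([.637,.2403,.170],6)
"
```

```text
clock 5.45 pos [518.8 399.5 176.8] yawx 42.04 tilt [ 0.004   0.0025 -1.    ] F [-0.53  0.75 -1.59] w 0.155
total tool cm [-1.89 19.74  0.68] per row [-0.314  3.29   0.114] len 19.841518749897837
```

>>> arm_command(commands=[[-0.3, 3.3, 0, 0], [-0.3, 3.3, 0, 0], [-0.3, 3.3, 0, 0], [-0.3, 3.3, 0, 0], [-0.3, 3.3, 0, 0]])

```text
clock: 5.87
tool_pos: [0.6159, 0.2644, 0.1718]
ee_rot: [0.933, 0.359, -0.002, -0.0]
force: [0.1, 0.2, -0.9]
grip_width: 0.155
```

>>> arm_command(commands=[[-0.2, 2, 0, 0], [-0.1, 1.1, 0, 0], [0, 0, 0, 0], [0, 0, 0, 0], [0, 0, 0, 0]])

```text
clock: 6.28
tool_pos: [0.6339, 0.2422, 0.1733]
ee_rot: [0.933, 0.359, -0.001, -0.001]
force: [-0.3, 0.4, -1.2]
grip_width: 0.158
```

```bash
python3 -c "
from h import *
go([.637,.2403,.157],6)
s=grab('scene',2);t=grab('top',2);crop(s,225,325,150,250,6,'s2');crop(t,240,300,120,180,10,'t2')
print(s['E'][:3,3])"
```

```text
clock 6.28 pos [633.9 242.2 173.3] yawx 42.09 tilt [-2.2e-03  2.0e-04 -1.0e+00] F [-0.32  0.38 -1.15] w 0.158
total tool cm [0.1  0.35 1.63] per row [0.017 0.058 0.272] len 1.6709185750786906
[0.00948087 1.25125942 0.65639055]
```

View pics/s2.png

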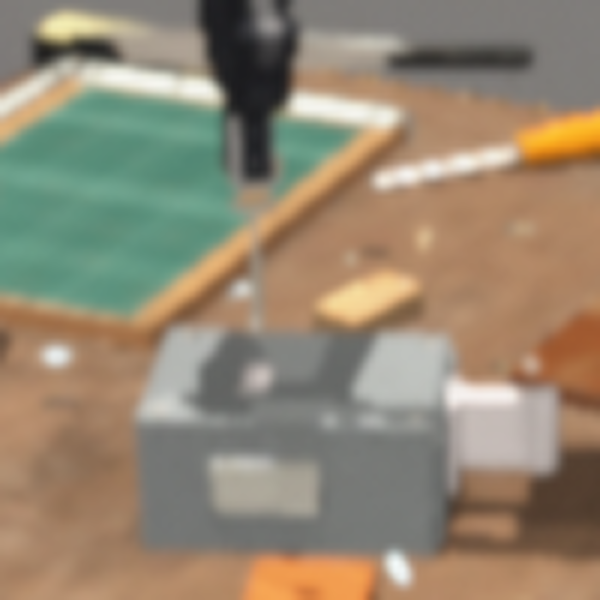

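View pics/t2.png

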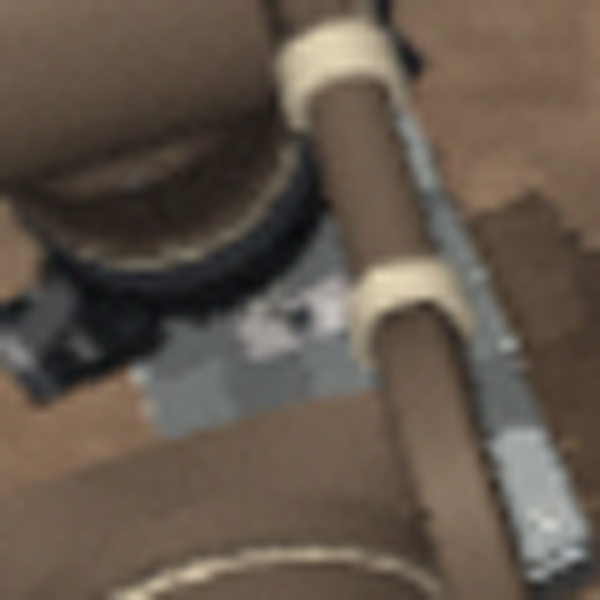

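Run:
```python
from h import *
s=load('scene',2); s0=load('scene',0)
crop(s,250,286,185,221,16,'s2b'); crop(s0,250,286,195,231,16,'s0b')
print(proj(s,[.6339,.2422,.0979]), proj(s,[.6369,.2391,.066]))
```

```text
[267.12169381 204.31433882] [267.17705587 213.69985242]
```

View pics/s2b.png

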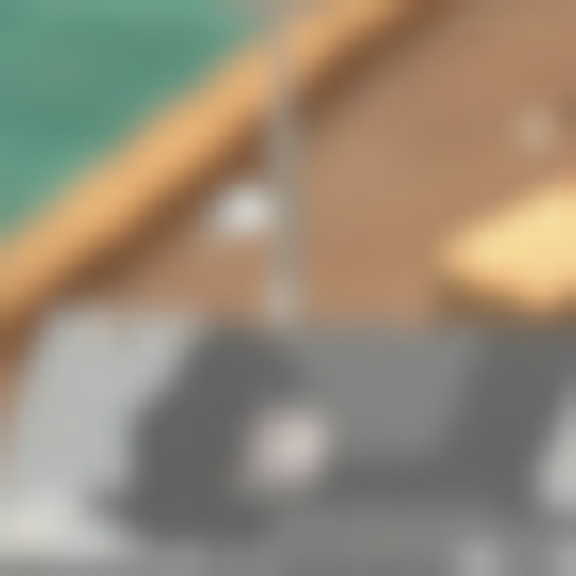

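View pics/s0b.png

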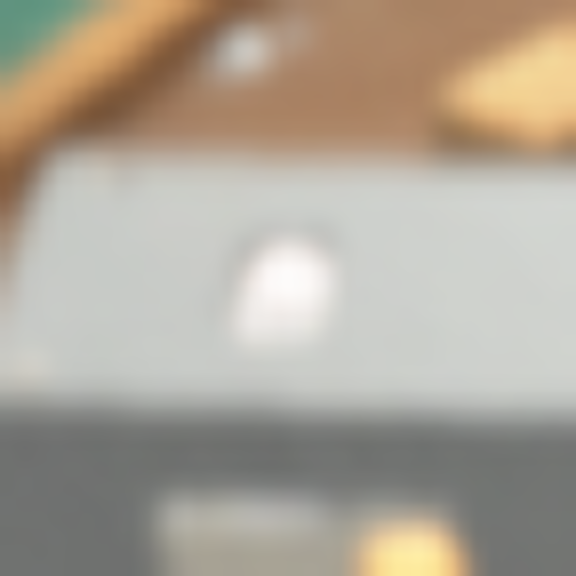

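Run:
```python
from h import *
t=load('top',0); g=cv2.cvtColor(t['p'],cv2.COLOR_RGB2GRAY)[140:164,256:284].astype(np.float32)
S=20; G=cv2.resize(g,None,fx=S,fy=S,interpolation=cv2.INTER_CUBIC)
for th in (185,195,205):
  m=(G>th).astype(np.uint8); n,l,st,ce=cv2.connectedComponentsWithStats(m)
  pts=np.argwhere(m>0)[:,::-1].astype(np.float32); h=cv2.convexHull(pts); M=cv2.moments(h); c=np.array([M['m10'],M['m01']])/M['m00']; rc=cv2.minAreaRect(pts)
  u=(c+.5)/S-.5+[256,140]; v=(np.array(rc[0])+.5)/S-.5+[256,140]
  print(th,u,v,np.array(rc[1])/S,rc[2],at_z(t,*u,.068)*1000,at_z(t,*v,.068)*1000)
for th in (120,140,160):
  m=(G[180:320,200:380]<th); p=np.argwhere(m)[:,::-1]+[200,180]; 
  if len(p): u=(p.mean(0)+.5)/S-.5+[256,140]; print(th,len(p),u,at_z(t,*u,.066)*1000)
np.set_printoptions(linewidth=200); print(g[5:20,3:22].astype(int))
```

```text
185 [269.92421901 151.25048937] [270.05673218 151.20745392] [ 5.57358246 13.46993713] 66.34868621826172 [638.40980481 239.07461326  68.        ] [638.53342327 238.70083021  68.        ]
195 [269.91128878 151.23519284] [270.02869873 151.20600281] [ 5.21135025 13.11210785] 66.50143432617188 [638.45344999 239.11167198  68.        ] [638.53743262 238.78022202  68.        ]
205 [269.90634125 151.2127053 ] [270.01117554 151.19589386] [ 4.88154221 12.7674408 ] 66.65233612060547 [638.51768225 239.12635225  68.        ] [638.56623266 238.83012477  68.        ]
120 1169 [269.43624893 151.38398204] [638.36613958 240.66479346  66.        ]
140 2171 [269.30312068 151.02209811] [639.4010188  241.05313625  66.        ]
160 4264 [269.19465291 151.15477251] [639.02082593 241.35656406  66.        ]
[[164 162 162 165 164 166 167 166 165 168 168 168 168 167 166 165 165 168 169]
 [164 165 166 165 165 165 168 166 166 168 168 168 168 166 162 149 156 167 169]
 [165 162 166 164 164 165 164 164 166 166 163 160 162 171 163 155 158 165 169]
 [162 165 165 164 165 165 166 164 162 156 149 151 173 222 237 237 224 1
[... 177 characters left out ...]
63 161 142 153 219 236 233 174  81  88 186 232 237 233 228 194 162]
 [167 165 165 165 173 222 237 237 234 179 104 115 177 225 232 198 158 165 169]
 [166 166 165 165 163 211 235 237 237 221 167 156 176 196 183 168 168 168 169]
 [166 167 167 167 158 176 224 235 233 229 204 160 158 168 169 169 168 169 171]
 [166 166 168 169 167 151 203 212 197 178 164 167 167 169 170 169 169 171 170]
 [164 168 167 167 167 152 164 170 168 166 165 170 168 170 168 171 173 172 173]
 [167 168 168 168 166 167 168 167 169 167 171 170 171 170 171 171 172 173 175]
 [168 167 166 167 167 166 165 166 170 172 170 173 170 170 171 170 171 172 171]
 [168 168 168 168 168 164 166 168 170 170 169 170 169 172 170 169 171 171 172]]
```

```bash
python3 -c "
from h import *
go([.6374,.2405,.155],6)
"
```

```text
clock 6.38 pos [634.2 242.5 173.9] yawx 42.14 tilt [-1.1e-03  2.0e-04 -1.0e+00] F [ 0.35  0.88 -0.84] w 0.154
total tool cm [0.1  0.37 1.89] per row [0.017 0.062 0.315] len 1.9297444338366552
```

>>> arm_command(commands=[[0.1, 0.3, 0.6, 0], [0, 0, 0.6, 0], [0, 0, 0.5, 0], [0, 0, 0, 0], [0, 0, 0, 0]])

```text
clock: 6.8
tool_pos: [0.6373, 0.2395, 0.1562]
ee_rot: [0.933, 0.359, -0.001, -0.0]
force: [0.2, -0.1, -0.0]
grip_width: 0.154
```

>>> arm_command(commands=[[0, 0, 0, 0], [0, 0, 0, 0]])

```text
clock: 6.97
tool_pos: [0.6383, 0.2396, 0.1575]
ee_rot: [0.933, 0.359, 0.0, -0.0]
force: [0.5, 0.1, 0.2]
grip_width: 0.159
```

```bash
python3 -c "
from h import *
go([.6374,.2405,.155],6)
s=grab('scene',3);t=grab('top',3);crop(s,250,286,185,221,16,'s3');crop(t,256,284,140,164,25,'t3')
p=robot.sense()['tool_pos']; print(proj(s,p-[0,0,.0754]))"
```

```text
clock 6.97 pos [638.3 239.6 157.5] yawx 42.03 tilt [ 5.e-04  2.e-04 -1.e+00] F [0.46 0.14 0.22] w 0.159
total tool cm [-0.01 -0.13  0.25] per row [-0.001 -0.021  0.042] len 0.28224515598370076
[266.44379323 208.58175787]
```

View pics/s3.png

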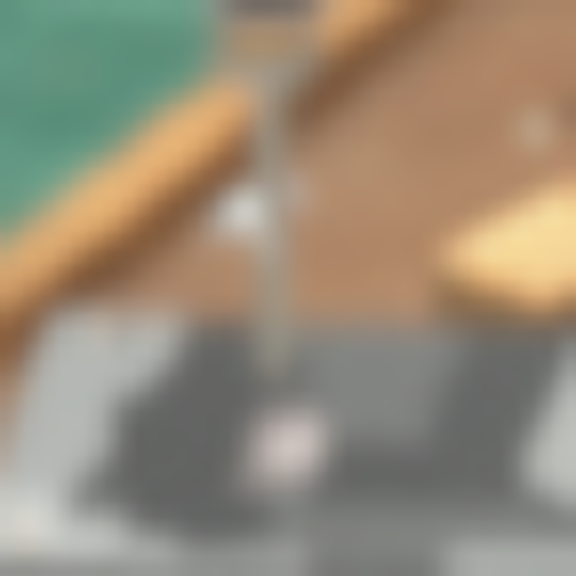

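View pics/t3.png

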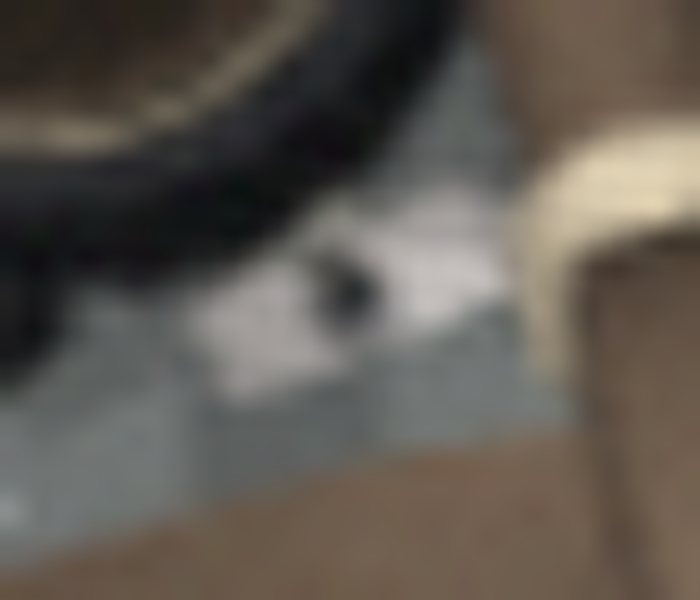

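Run:
```python
from h import *
s=load('scene',0);S=16
G=cv2.resize(cv2.cvtColor(s['p'],cv2.COLOR_RGB2GRAY)[195:231,250:286].astype(np.float32),None,fx=S,fy=S,interpolation=cv2.INTER_CUBIC)
for th in (212,218,225):
  m=G>th; n,l,st,ce=cv2.connectedComponentsWithStats(m.astype(np.uint8)); k=l[290,285]; c=(ce[k]+.5)/S-.5+[250,195]; print(th,st[k],c,at_z(s,*c,.066)*1000)
for p in ([.6384,.239,.066],[.6374,.239,.066],[.6364,.2385,.066],[.638,.2405,.066]): print(p,proj(s,p))
```

```text
212 [ 232  239  109  111 9262] [267.43289786 213.11095066] [638.1985792  235.48071947  66.        ]
218 [ 237  243   99  101 7716] [267.39492613 213.01355139] [638.62185013 234.98282845  66.        ]
225 [ 242  247   89   90 6133] [267.38622513 212.8604221 ] [639.15593997 234.13400521  66.        ]
[0.6384, 0.239, 0.066] [266.74585868 213.58349254]
[0.6374, 0.239, 0.066] [267.04516884 213.65181601]
[0.6364, 0.2385, 0.066] [267.4337425  213.65088352]
[0.638, 0.2405, 0.066] [266.59762287 213.81876441]
```

```bash
python3 -c "
from h import *
go([.6368,.2406,.1445],6)
t=load('top',3);print(proj(t,[.6383,.2396,.082]),proj(t,[.6383,.2396,.1]))
"
```

```text
clock 7.07 pos [638.4 239.6 157.7] yawx 42.03 tilt [ 7.e-04  2.e-04 -1.e+00] F [-0.16 -0.31 -0.8 ] w 0.151
total tool cm [-0.05 -0.18  1.32] per row [-0.008 -0.031  0.22 ] len 1.332433053269626
[269.2181668  150.44522761] [268.53432361 149.33618558]
```

>>> arm_command(commands=[[0, -0.15, 0.3, 0], [0, 0, 0.3, 0], [0, 0, 0.3, 0], [0, 0, 0.2, 0], [0, 0, 0, 0]])

```text
clock: 7.48
tool_pos: [0.6365, 0.2404, 0.1453]
ee_rot: [0.933, 0.359, -0.001, -0.0]
force: [-0.3, -0.5, -0.8]
grip_width: 0.155
```

>>> arm_command(commands=[[0, 0, 0, 0], [0, 0, 0, 0]])

```text
clock: 7.65
tool_pos: [0.6372, 0.2406, 0.1463]
ee_rot: [0.933, 0.359, 0.0, 0.0]
force: [-0.3, 0.2, -0.7]
grip_width: 0.158
```

```bash
python3 -c "
from h import *
go([.6368,.2406,.1445],6)
s=grab('scene',4);t=grab('top',4);crop(s,250,286,185,221,16,'s4');crop(t,256,284,140,164,25,'t4')
p=robot.sense()['tool_pos']-[0,0,.0754]; print(p,proj(s,p),proj(t,p))"
```

```text
clock 7.65 pos [637.2 240.6 146.3] yawx 42.04 tilt [ 1.e-04  0.e+00 -1.e+00] F [-0.25  0.23 -0.73] w 0.158
total tool cm [-0.03 -0.02  0.18] per row [-0.005 -0.003  0.03 ] len 0.18104103901005147
[0.63730237 0.240684   0.07111048] [266.70876725 212.30266579] [269.23598387 151.45189087]
```

View pics/s4.png

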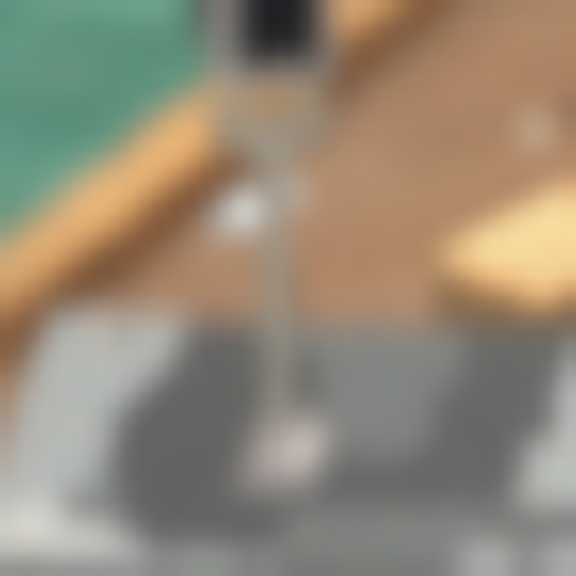

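View pics/t4.png

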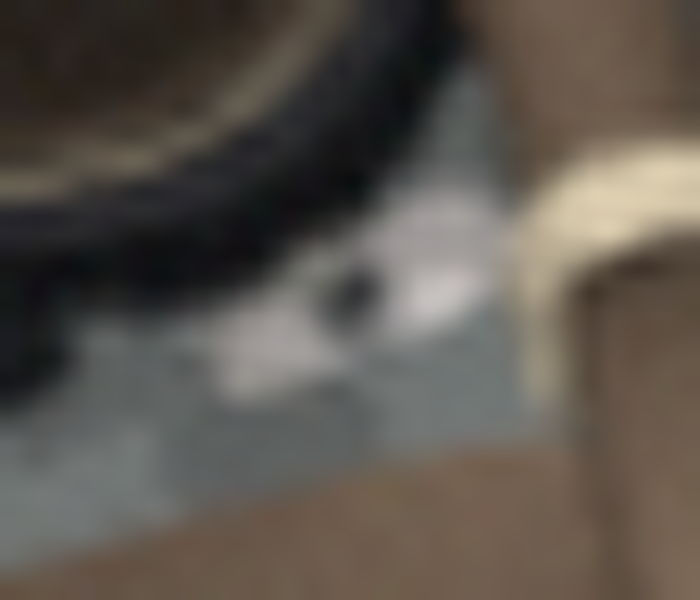

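The tip sits over the dark hole in the top view (350,300) and within the slot in the scene view (280,410). I'll probe gently.

>>> arm_command(commands=[[0, 0, 0.2, 0], [0, 0, 0.2, 0], [0, 0, 0, 0]])

```text
clock: 8.0
tool_pos: [0.6367, 0.2405, 0.1417]
ee_rot: [0.933, 0.359, -0.0, -0.0]
force: [-0.1, -0.4, -1.0]
grip_width: 0.154
```

>>> arm_command(commands=[[0, 0, 0.1, 0], [0, 0, 0.1, 0], [0, 0, 0, 0]])

```text
clock: 8.25
tool_pos: [0.6369, 0.2406, 0.1399]
ee_rot: [0.933, 0.359, -0.0, -0.0]
force: [0.9, -0.6, -1.0]
grip_width: 0.153
```

>>> arm_command(commands=[[0, 0, 0.1, 0], [0, 0, 0, 0]])

```text
clock: 8.42
tool_pos: [0.637, 0.2406, 0.1391]
ee_rot: [0.933, 0.359, -0.0, -0.0]
force: [-0.8, 0.0, -0.6]
grip_width: 0.154
```

>>> arm_command(commands=[[0, 0, 0.1, 0], [0, 0, 0.1, 0], [0, 0, 0, 0]])

```text
clock: 8.67
tool_pos: [0.6369, 0.2406, 0.137]
ee_rot: [0.933, 0.359, -0.0, -0.0]
force: [-0.5, -0.3, -0.1]
grip_width: 0.151
```

>>> arm_command(commands=[[0, 0, 0.1, 0], [0, 0, 0.1, 0], [0, 0, 0, 0]])

```text
clock: 8.92
tool_pos: [0.6369, 0.2406, 0.135]
ee_rot: [0.933, 0.359, -0.0, -0.0]
force: [-0.2, -0.4, -0.7]
grip_width: 0.156
```

>>> arm_command(commands=[[0, 0, 0.1, 0], [0, 0, 0.1, 0], [0, 0, 0, 0]])

```text
clock: 9.17
tool_pos: [0.6369, 0.2406, 0.133]
ee_rot: [0.933, 0.359, -0.0, -0.0]
force: [0.2, -0.4, -0.8]
grip_width: 0.154
```

Through the hole with no contact force. Carrying on down towards the bar.

>>> arm_command(commands=[[0, 0, 0.1, 0], [0, 0, 0.1, 0], [0, 0, 0, 0]])

```text
clock: 9.42
tool_pos: [0.6369, 0.2406, 0.131]
ee_rot: [0.933, 0.359, -0.0, -0.0]
force: [0.1, -0.4, -0.4]
grip_width: 0.156
```

>>> arm_command(commands=[[0, 0, 0.1, 0], [0, 0, 0.1, 0], [0, 0, 0, 0]])

```text
clock: 9.67
tool_pos: [0.6369, 0.2406, 0.129]
ee_rot: [0.933, 0.359, -0.0, -0.0]
force: [0.4, -0.2, -0.3]
grip_width: 0.151
```

>>> arm_command(commands=[[0, 0, 0.1, 0], [0, 0, 0.1, 0], [0, 0, 0, 0]])

```text
clock: 9.92
tool_pos: [0.6369, 0.2406, 0.127]
ee_rot: [0.933, 0.359, -0.0, -0.0]
force: [-0.4, -0.9, -0.2]
grip_width: 0.155
```

>>> arm_command(commands=[[0, 0, 0.1, 0], [0, 0, 0.1, 0], [0, 0, 0, 0]])

```text
clock: 10.17
tool_pos: [0.6373, 0.2407, 0.1263]
ee_rot: [0.933, 0.359, 0.0, 0.0]
force: [-1.6, -1.4, 3.9]
grip_width: 0.156
```

>>> arm_command(commands=[[0, 0, 0.1, 0], [0, 0, 0, 0]])

```text
clock: 10.33
tool_pos: [0.6374, 0.2407, 0.1256]
ee_rot: [0.933, 0.359, 0.0, 0.0]
force: [-2.1, 0.2, 5.7]
grip_width: 0.155
```

>>> arm_command(commands=[[0, 0, 0.1, 0], [0, 0, 0, 0]])

```text
clock: 10.5
tool_pos: [0.6374, 0.2407, 0.1247]
ee_rot: [0.933, 0.359, 0.0, 0.0]
force: [-1.6, -0.7, 6.3]
grip_width: 0.155
```

>>> arm_command(commands=[[0, 0, 0.1, 0], [0, 0, 0.1, 0], [0, 0, 0, 0]])

```text
clock: 10.75
tool_pos: [0.6374, 0.2408, 0.1229]
ee_rot: [0.933, 0.359, 0.0, 0.0]
force: [-2.2, -1.6, 7.3]
grip_width: 0.157
```

>>> arm_command(commands=[[0, 0, 0.1, 0], [0, 0, 0, 0]])

```text
clock: 10.92
tool_pos: [0.6375, 0.2408, 0.1221]
ee_rot: [0.933, 0.359, 0.0, 0.0]
force: [-2.7, -1.1, 7.0]
grip_width: 0.154
```

>>> arm_command(commands=[[0, 0, 0.1, 0], [0, 0, 0, 0]])

```text
clock: 11.08
tool_pos: [0.6375, 0.2408, 0.1213]
ee_rot: [0.933, 0.359, 0.0, 0.0]
force: [-2.3, -1.0, 8.7]
grip_width: 0.148
```

```bash
python3 -c "
from h import *
go([.6368,.2406,.1195],6)
s=grab('scene',5);crop(s,240,340,180,260,7,'s5')"
```

```text
clock 11.08 pos [637.5 240.8 121.3] yawx 42.04 tilt [ 7.e-04  2.e-04 -1.e+00] F [-2.33 -0.96  8.71] w 0.148
total tool cm [-0.06 -0.03  0.18] per row [-0.011 -0.005  0.03 ] len 0.193513671317289
```

View pics/s5.png

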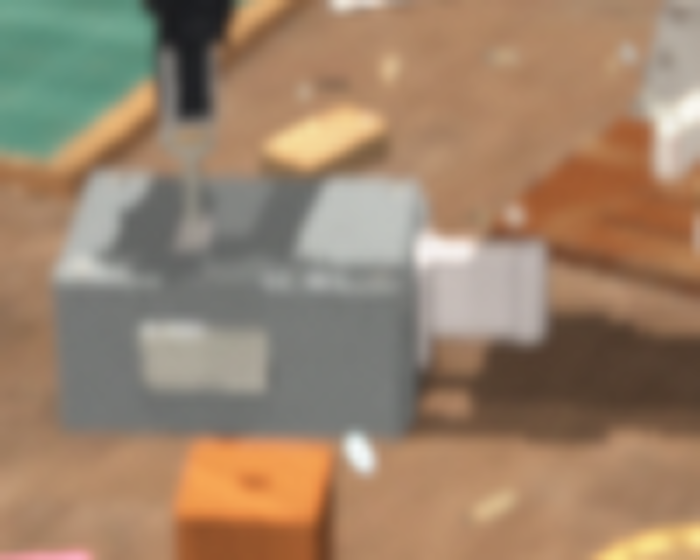

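The tray is still shut (tab end at scene x≈318, unchanged). A little further.

>>> arm_command(commands=[[0, 0, 0.1, 0], [0, 0, 0, 0]])

```text
clock: 11.3
tool_pos: [0.6375, 0.2408, 0.1204]
ee_rot: [0.933, 0.359, 0.0, 0.0]
force: [-3.2, 0.2, 8.5]
grip_width: 0.148
```

>>> arm_command(commands=[[0, 0, 0.05, 0], [0, 0, 0, 0], [0, 0, 0, 0]])

```text
clock: 11.55
tool_pos: [0.6375, 0.2408, 0.1196]
ee_rot: [0.933, 0.359, 0.0, 0.0]
force: [-2.2, -0.6, 6.9]
grip_width: 0.149
```

```bash
python3 -c "
from h import *
go([.6368,.2406,.1195],6)
s=grab('scene',6);crop(s,240,340,180,260,7,'s6')"
```

```text
clock 11.55 pos [637.5 240.8 119.6] yawx 42.04 tilt [ 9.e-04  3.e-04 -1.e+00] F [-2.16 -0.64  6.95] w 0.149
total tool cm [-0.06 -0.03  0.01] per row [-0.011 -0.005  0.002] len 0.07264504394315423
```

View pics/s6.png

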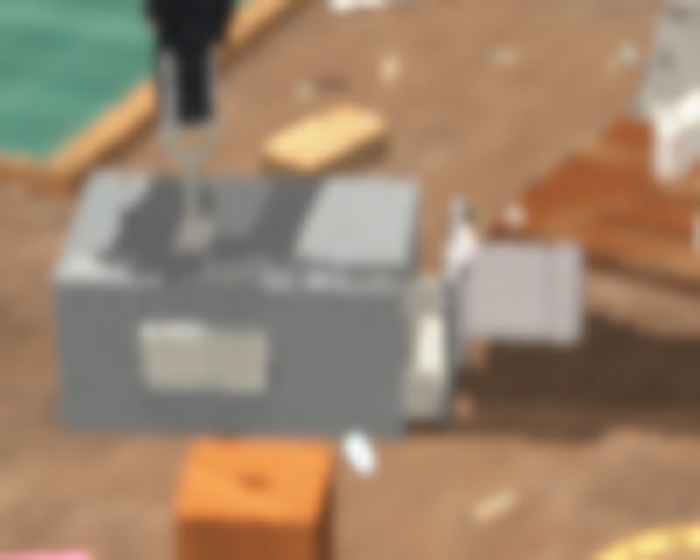

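The latch let go: the tab end moved from x≈547 to 583 in the crop. Holding briefly while the tray settles, then pulling the pin out.

>>> arm_command(commands=[[0, 0, 0, 0], [0, 0, 0, 0], [0, 0, 0, 0], [0, 0, 0, 0], [0, 0, 0, 0]])

```text
clock: 12.02
tool_pos: [0.6375, 0.2408, 0.1196]
ee_rot: [0.933, 0.359, 0.0, 0.0]
force: [-2.7, 0.1, 7.2]
grip_width: 0.153
```

>>> arm_command(commands=[[0, 0, -0.5, 0], [0, 0, -1, 0], [0, 0, -1, 0], [0, 0, -1.5, 0], [0, 0, -1.5, 0]])

```text
clock: 12.43
tool_pos: [0.6366, 0.2405, 0.173]
ee_rot: [0.933, 0.359, -0.001, -0.0]
force: [0.8, 0.6, 0.0]
grip_width: 0.156
```

>>> arm_command(commands=[[0, 0, 0, 0], [0, 0, 0, 0]])

```text
clock: 12.6
tool_pos: [0.638, 0.241, 0.1742]
ee_rot: [0.933, 0.359, 0.002, 0.0]
force: [0.1, 0.1, -0.8]
grip_width: 0.158
```

```bash
python3 -c "
from h import *
go([.5176,.3989,.175],6)
s=grab('scene',7);crop(s,230,330,170,250,7,'s7')
p=robot.sense()['tool_pos']-[0,0,.0754]; print(p,proj(s,p))"
```

```text
clock 12.6 pos [638.  241.  174.2] yawx 42.04 tilt [ 2.9e-03  9.0e-04 -1.0e+00] F [ 0.15  0.06 -0.79] w 0.158
total tool cm [  1.63 -19.8   -0.1 ] per row [ 0.272 -3.299 -0.016] len 19.862938033437686
[0.6370867  0.24065923 0.09738956] [266.4411109  204.05755426]
```

View pics/s7.png

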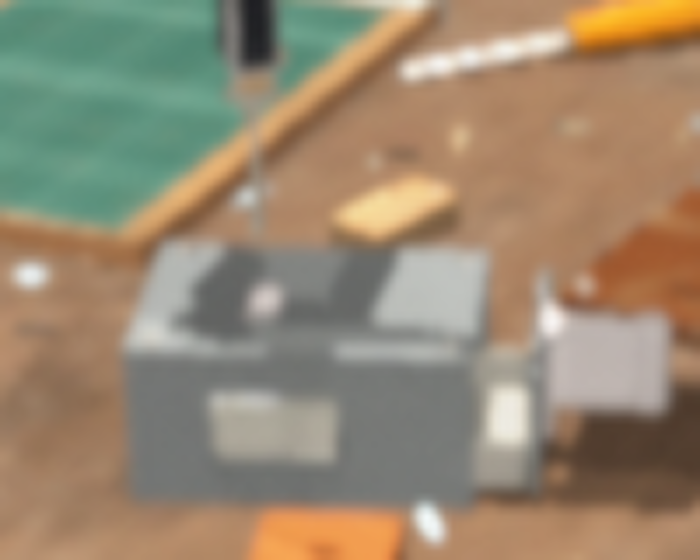

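The pin is clear and the tray stands out by about 22 mm. Back to the stand.

>>> arm_command(commands=[[0.3, -3.3, 0, 0], [0.3, -3.3, 0, 0], [0.3, -3.3, 0, 0], [0.3, -3.3, 0, 0], [0.2, -3.3, 0, 0]])

```text
clock: 13.07
tool_pos: [0.5352, 0.373, 0.171]
ee_rot: [0.934, 0.358, -0.001, 0.0]
force: [0.3, 0.7, 0.1]
grip_width: 0.15
```

>>> arm_command(commands=[[0.2, -2.3, 0, 0], [0, -1, 0, 0], [0, 0, 0, 0], [0, 0, 0, 0], [0, 0, 0, 0]])

```text
clock: 13.48
tool_pos: [0.5172, 0.3971, 0.1723]
ee_rot: [0.934, 0.358, -0.0, 0.001]
force: [0.1, -0.3, 0.5]
grip_width: 0.154
```

```bash
python3 -c "
from h import *
go([.5176,.3989,.145],6)"
```

```text
clock 13.48 pos [517.2 397.1 172.3] yawx 41.99 tilt [-0.     -0.0011 -1.    ] F [ 0.13 -0.32  0.46] w 0.154
total tool cm [ 0.15 -0.11  2.73] per row [ 0.025 -0.018  0.454] len 2.732231067180596
```

>>> arm_command(commands=[[0.1, -0.1, 0.9, 0], [0, 0, 0.9, 0], [0, 0, 0.6, 0], [0, 0, 0, 0], [0, 0, 0, 0]])

```text
clock: 13.9
tool_pos: [0.5161, 0.3989, 0.1474]
ee_rot: [0.934, 0.358, -0.001, 0.0]
force: [0.9, 0.2, -0.1]
grip_width: 0.154
```

>>> arm_command(commands=[[0, 0, 0, 0], [0, 0, 0, 0]])

```text
clock: 14.07
tool_pos: [0.5169, 0.4, 0.1492]
ee_rot: [0.933, 0.359, 0.0, -0.0]
force: [-0.3, -0.1, -0.5]
grip_width: 0.157
```

```bash
python3 -c "
from h import *
go([.5176,.3989,.145],6)
s=grab('scene',8);crop(s,250,300,215,265,12,'s8')
p=robot.sense()['tool_pos']-[0,0,.0754]; print(p,proj(s,p),proj(s,[.5183,.3985,.066]))"
```

```text
clock 14.07 pos [516.9 400.  149.2] yawx 42.03 tilt [ 7.e-04  5.e-04 -1.e+00] F [-0.28 -0.09 -0.51] w 0.157
total tool cm [-0.02  0.13  0.42] per row [-0.003  0.021  0.069] len 0.4363012707480003
[0.51684133 0.40002621 0.07389751] [275.47556005 246.22805554] [275.36255004 248.55012324]
```

View pics/s8.png

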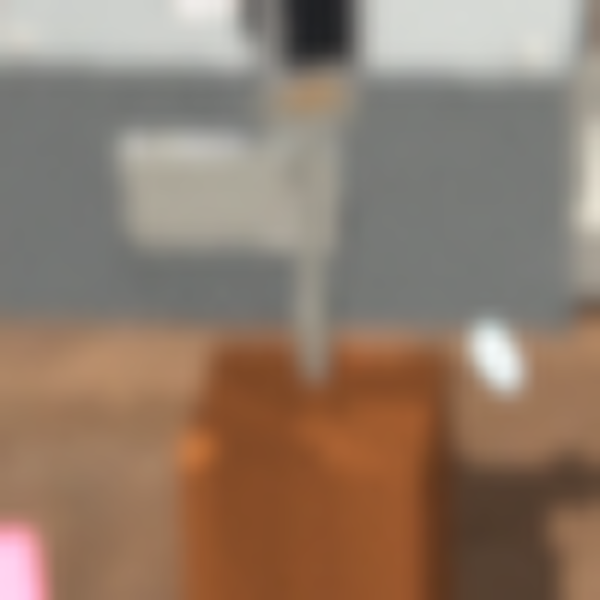

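>>> arm_command(commands=[[0, 0.1, 0.2, 0], [0, 0, 0.3, 0], [0, 0, 0.2, 0], [0, 0, 0, 0]])

```text
clock: 14.45
tool_pos: [0.5167, 0.3988, 0.141]
ee_rot: [0.933, 0.359, -0.001, 0.0]
force: [0.1, -0.4, -0.6]
grip_width: 0.151
```

>>> arm_command(commands=[[0, 0, 0.2, 0], [0, 0, 0.2, 0], [0, 0, 0, 0]])

```text
clock: 14.7
tool_pos: [0.5169, 0.3989, 0.1372]
ee_rot: [0.933, 0.359, -0.0, 0.0]
force: [0.0, -0.8, -0.9]
grip_width: 0.156
```

>>> arm_command(commands=[[0, 0, 0.3, 0], [0, 0, 0.3, 0], [0, 0, 0, 0]])

```text
clock: 14.95
tool_pos: [0.5169, 0.3988, 0.1309]
ee_rot: [0.933, 0.359, -0.0, 0.0]
force: [0.7, -0.1, 0.1]
grip_width: 0.153
```

In the hole (tip at z≈0.056, no force). Going down.

>>> arm_command(commands=[[0, 0, 0.8, 0], [0, 0, 0.8, 0], [0, 0, 0.8, 0], [0, 0, 0.8, 0], [0, 0, 0.6, 0]])

```text
clock: 15.37
tool_pos: [0.5168, 0.3986, 0.0922]
ee_rot: [0.933, 0.359, -0.001, 0.0]
force: [-0.1, -0.9, 0.0]
grip_width: 0.158
```

>>> arm_command(commands=[[0, 0, 0.4, 0], [0, 0, 0.3, 0], [0, 0, 0.2, 0], [0, 0, 0, 0]])

```text
clock: 15.7
tool_pos: [0.5171, 0.3989, 0.0843]
ee_rot: [0.933, 0.359, -0.0, 0.0]
force: [0.1, -1.4, -1.3]
grip_width: 0.156
```

>>> arm_command(commands=[[0, 0, 0, 0]])

```text
clock: 15.78
tool_pos: [0.5171, 0.399, 0.0847]
ee_rot: [0.933, 0.359, -0.0, 0.0]
force: [0.8, -1.7, -1.2]
grip_width: 0.158
```

>>> arm_command(commands=[[0, 0, 0.2, 0], [0, 0, 0.2, 0], [0, 0, 0, 0], [0, 0, 0, 0]])

```text
clock: 16.12
tool_pos: [0.5172, 0.3991, 0.0807]
ee_rot: [0.933, 0.359, 0.0, 0.0]
force: [1.9, -0.9, 0.2]
grip_width: 0.152
```

>>> arm_command(commands=[[0, 0, 0.1, 0], [0, 0, 0, 0]])

```text
clock: 16.28
tool_pos: [0.5172, 0.3991, 0.0798]
ee_rot: [0.933, 0.359, 0.0, -0.0]
force: [1.1, -0.4, -0.7]
grip_width: 0.153
```

>>> arm_command(commands=[[0, 0, 0.05, 0], [0, 0, 0, 0]])

```text
clock: 16.45
tool_pos: [0.5173, 0.3991, 0.0794]
ee_rot: [0.933, 0.359, 0.0, -0.0]
force: [0.4, -0.6, 0.2]
grip_width: 0.156
```

>>> arm_command(commands=[[0, 0, 0.05, 0], [0, 0, 0, 0]])

```text
clock: 16.62
tool_pos: [0.5173, 0.3992, 0.0794]
ee_rot: [0.933, 0.359, 0.0, -0.0]
force: [0.1, -1.0, 3.5]
grip_width: 0.155
```

The collar meets the block at z 0.0794, the same height as when grasped. Letting go and lifting.

>>> arm_command(commands=[[0, 0, 0, 0], [0, 0, 0, 0], [0, 0, 0, 0], [0, 0, 0, 0], [0, 0, 0, 0]], jaw=1)

```text
clock: 17.03
tool_pos: [0.5169, 0.3991, 0.0785]
ee_rot: [0.933, 0.359, -0.0, -0.0]
force: [-0.3, -0.0, 0.4]
grip_width: 0.857
```

>>> arm_command(commands=[[0, 0, 0, 0], [0, 0, -1, 0], [0, 0, -2, 0], [0, 0, -3, 0], [0, 0, -3, 0]])

```text
clock: 17.45
tool_pos: [0.5163, 0.3985, 0.1692]
ee_rot: [0.933, 0.359, -0.001, 0.0]
force: [0.3, 0.6, -0.0]
grip_width: 0.996
```

>>> arm_command(commands=[[0, 3, -1.5, 0], [0, 4, 0, 0], [0, 4, 0, 0], [0, 4, 0, 0], [0, 4, 0, 0]])

```text
clock: 17.87
tool_pos: [0.6456, 0.2569, 0.1853]
ee_rot: [0.933, 0.359, 0.001, -0.0]
force: [1.3, 0.1, 0.2]
grip_width: 0.999
```

>>> arm_command(commands=[[-2, 0, 0, 6], [-3, 0, 0, 6], [-3, 0, 0, 7], [0, 0, 0, 0]])

```text
clock: 18.2
tool_pos: [0.5731, 0.2085, 0.182]
ee_rot: [0.98, 0.197, -0.005, 0.001]
force: [-0.2, -0.8, 0.2]
grip_width: 1.002
```

```bash
python3 -c "
from h import *
go([.5,.19,.15],6)
s=grab('scene',9);t=grab('top',9);crop(s,230,330,190,270,7,'s9');crop(t,190,310,120,210,6,'t9')"
```

```text
clock 18.2 pos [573.1 208.5 182. ] yawx 22.73 tilt [-0.0094 -0.0032 -1.    ] F [-0.19 -0.75  0.18] w 1.002
total tool cm [-7.42 -1.11  3.27] per row [-1.237 -0.186  0.545] len 8.187827068404848
```

View pics/s9.png

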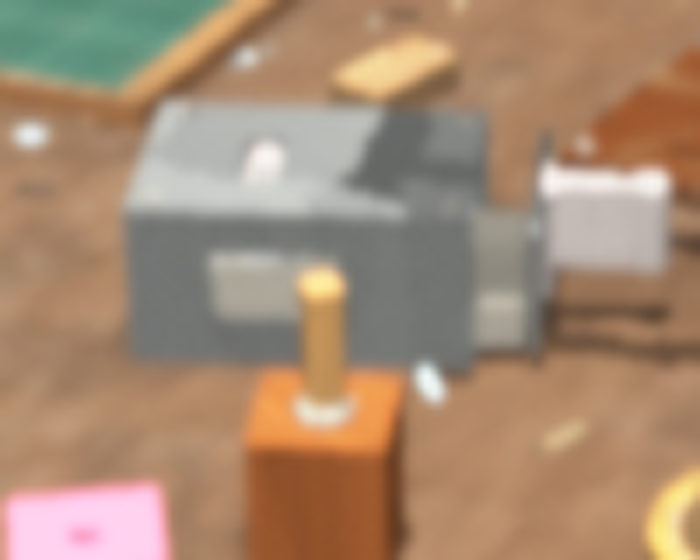

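View pics/t9.png

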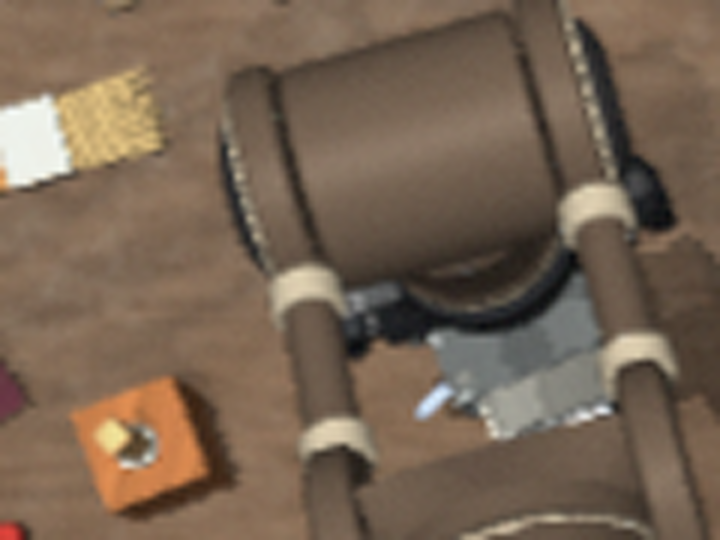

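The pin is seated with its collar on the block, and the tray stands about 22 mm out. Next, over the tab.

```bash
python3 -c "
from h import *
go([.5115,.1845,.11],6)
s=load('scene',9); print(proj(s,[.5101,.1836,.064]),proj(s,[.5101-.0193,.1836-.0082,.064]))"
```

```text
clock 18.3 pos [578.5 211.3 184.3] yawx 23.04 tilt [ 1.e-04  2.e-04 -1.e+00] F [0.6  0.37 0.54] w 1.0
total tool cm [-7.22 -0.16  7.43] per row [-1.203 -0.026  1.238] len 10.359835992531979
[315.11639569 215.29837703] [322.38626042 215.48217209]
```

>>> arm_command(commands=[[-2.4, 0, 1, 0], [-2.4, -0.1, 1, 0], [-2.4, 0, 1.5, 0], [0, 0, 1.5, 0], [0, 0, 0, 0]])

```text
clock: 18.72
tool_pos: [0.5106, 0.1845, 0.1317]
ee_rot: [0.98, 0.2, -0.002, 0.0]
force: [0.5, -0.0, -0.6]
grip_width: 1.0
```

>>> arm_command(commands=[[0, 0, 0, 0], [0, 0, 0, 0]])

```text
clock: 18.88
tool_pos: [0.5151, 0.1857, 0.1354]
ee_rot: [0.98, 0.2, 0.002, -0.0]
force: [-0.5, 0.0, -0.3]
grip_width: 0.997
```

```bash
python3 -c "
from h import *
go([.5115,.1845,.028],6)
s=grab('scene',10);crop(s,270,370,160,240,7,'s10')"
```

```text
clock 18.88 pos [515.1 185.7 135.4] yawx 23.08 tilt [ 0.0038  0.0012 -1.    ] F [-0.46  0.05 -0.32] w 0.997
total tool cm [-0.42 -0.04 10.74] per row [-0.07  -0.007  1.79 ] len 10.751027013384894
```

View pics/s10.png

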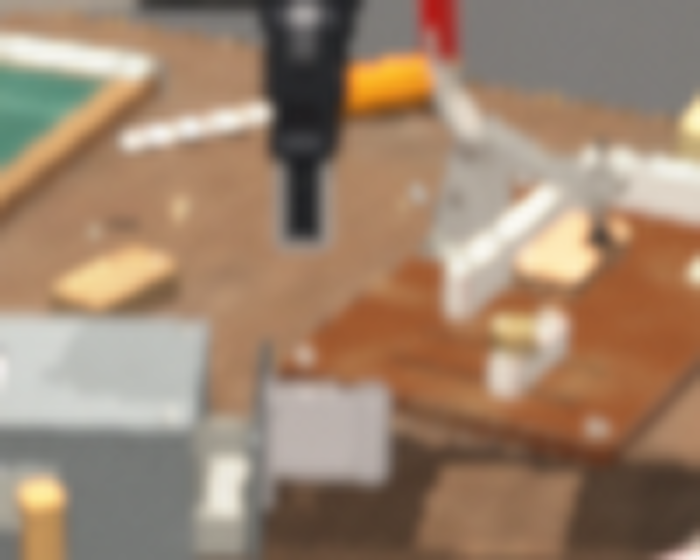

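>>> arm_command(commands=[[-0.3, 0, 2, 0], [0, 0, 2.5, 0], [0, 0, 2.5, 0], [0, 0, 1.5, 0], [0, 0, 0.7, 0]])

```text
clock: 19.35
tool_pos: [0.5099, 0.1836, 0.0404]
ee_rot: [0.98, 0.2, -0.001, 0.0]
force: [-0.7, -0.2, 0.7]
grip_width: 0.997
```

>>> arm_command(commands=[[0, 0, 0.4, 0], [0, 0, 0.4, 0], [0, 0, 0, 0], [0, 0, 0, 0]])

```text
clock: 19.68
tool_pos: [0.511, 0.1838, 0.0348]
ee_rot: [0.98, 0.2, 0.001, -0.0]
force: [0.6, -0.1, 0.4]
grip_width: 0.999
```

```bash
python3 -c "
from h import *
go([.5115,.1845,.028],6)
s=grab('scene',11);crop(s,270,370,160,240,7,'s11')"
```

```text
clock 19.68 pos [511.  183.8  34.8] yawx 23.04 tilt [ 2.e-03  6.e-04 -1.e+00] F [ 0.55 -0.11  0.38] w 0.999
total tool cm [ 0.07 -0.04  0.68] per row [ 0.012 -0.007  0.114] len 0.6860401207254689
```

View pics/s11.png

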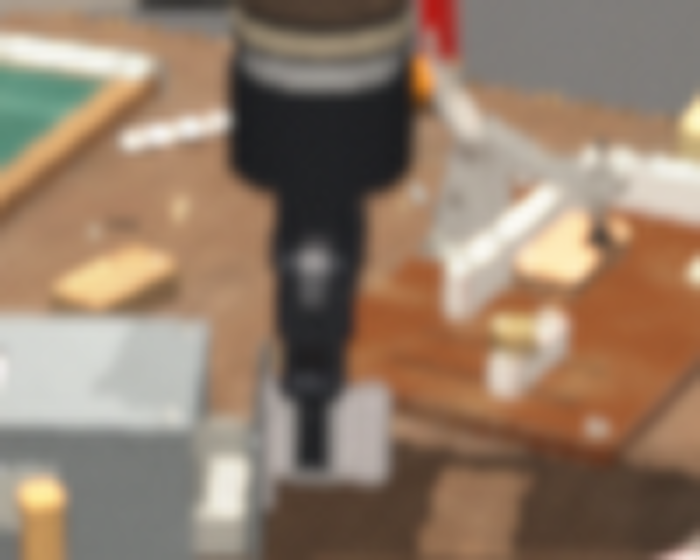

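The fingers are astride the tab plate (finger at crop (310,430), tab 270–390). Closing.

>>> arm_command(commands=[[0, 0, 0.3, 0], [0, 0, 0, 0], [0, 0, 0, 0], [0, 0, 0, 0], [0, 0, 0, 0]], jaw=-1)

```text
clock: 20.15
tool_pos: [0.51, 0.1835, 0.0309]
ee_rot: [0.98, 0.2, 0.0, -0.0]
force: [-0.2, -0.6, -0.2]
grip_width: 0.301
```

>>> arm_command(commands=[[0, 0, 0, 0], [0, 0, 0, 0], [0, 0, 0, 0], [0, 0, 0, 0], [0, 0, 0, 0]])

```text
clock: 20.57
tool_pos: [0.5104, 0.1826, 0.031]
ee_rot: [0.98, 0.2, 0.0, 0.001]
force: [1.2, -5.9, 0.6]
grip_width: 0.106
```

>>> arm_command(commands=[[-0.5, 0, 0, 0], [-0.8, 0, 0, 0], [-0.8, 0, 0, 0], [-0.8, 0, 0, 0], [0, 0, 0, 0]])

```text
clock: 20.98
tool_pos: [0.4829, 0.1709, 0.031]
ee_rot: [0.98, 0.2, -0.0, 0.001]
force: [1.4, -6.0, 0.2]
grip_width: 0.11
```

```bash
python3 -c "
from h import *
go([.4489,.1582,.031],6)"
```

```text
clock 20.98 pos [482.9 170.9  31. ] yawx 23.08 tilt [ 3.0e-04 -1.6e-03 -1.0e+00] F [ 1.43 -6.04  0.16] w 0.11
total tool cm [-3.62 -0.17  0.  ] per row [-0.604 -0.028  0.001] len 3.6258525675145763
```

>>> arm_command(commands=[[-0.8, 0.1, 0, 0], [-0.8, 0, 0, 0], [-0.8, 0, 0, 0], [-0.6, 0, 0, 0], [0, 0, 0, 0]])

```text
clock: 21.4
tool_pos: [0.4545, 0.1587, 0.031]
ee_rot: [0.98, 0.2, -0.001, 0.0]
force: [0.2, -4.6, 3.1]
grip_width: 0.108
```

>>> arm_command(commands=[[-0.3, 0, 0, 0], [-0.3, 0, 0, 0], [0, 0, 0, 0]])

```text
clock: 21.65
tool_pos: [0.4501, 0.1569, 0.031]
ee_rot: [0.98, 0.2, -0.0, 0.0]
force: [1.0, -3.5, 2.8]
grip_width: 0.109
```

```bash
python3 -c "
from h import *
go([.4489,.1582,.031],6)"
```

```text
clock 21.65 pos [450.1 156.9  31. ] yawx 23.05 tilt [-2.e-04 -3.e-04 -1.e+00] F [ 0.98 -3.47  2.81] w 0.109
total tool cm [-0.06 -0.17 -0.  ] per row [-0.01  -0.029 -0.   ] len 0.18258376057237286
```

>>> arm_command(commands=[[-0.2, 0, 0, 0], [0, 0, 0, 0]])

```text
clock: 21.82
tool_pos: [0.4487, 0.1563, 0.031]
ee_rot: [0.98, 0.2, 0.0, 0.0]
force: [2.1, -3.1, 2.5]
grip_width: 0.107
```

>>> arm_command(commands=[[-0.2, 0, 0, 0], [0, 0, 0, 0]])

```text
clock: 21.98
tool_pos: [0.4479, 0.1559, 0.031]
ee_rot: [0.98, 0.2, 0.001, -0.0]
force: [4.8, -1.3, -1.2]
grip_width: 0.108
```

>>> arm_command(commands=[[-0.2, 0, 0, 0], [0, 0, 0, 0]])

```text
clock: 22.15
tool_pos: [0.448, 0.1559, 0.031]
ee_rot: [0.98, 0.199, 0.004, -0.001]
force: [9.7, 0.9, -7.4]
grip_width: 0.108
```

The stop is reached: movement halted at (0.448, 0.156), as predicted, and the force rose to about 12 N. Opening and lifting.

>>> arm_command(commands=[[0, 0, 0, 0], [0, 0, 0, 0], [0, 0, 0, 0], [0, 0, 0, 0], [0, 0, 0, 0]], jaw=1)

```text
clock: 22.57
tool_pos: [0.4441, 0.1548, 0.0305]
ee_rot: [0.98, 0.2, -0.001, -0.0]
force: [-0.9, -0.4, -0.3]
grip_width: 0.806
```

>>> arm_command(commands=[[0, 0, -1, 0], [0, 0, -2, 0], [0, 0, -3, 0], [0, 0, -3, 0], [0, 0, -3, 0]])

```text
clock: 22.98
tool_pos: [0.4443, 0.1547, 0.1525]
ee_rot: [0.98, 0.2, -0.0, -0.0]
force: [0.5, 0.6, -0.2]
grip_width: 0.997
```

>>> arm_command(commands=[[0, 0, -3, 0], [0, 0, -3, 0], [0, 0, -3, 0], [0, 0, -2, 0], [0, 0, 0, 0]])

```text
clock: 23.4
tool_pos: [0.4481, 0.1556, 0.2672]
ee_rot: [0.98, 0.2, 0.006, -0.0]
force: [0.5, 0.4, 0.7]
grip_width: 1.001
```

```bash
python3 -c "
from h import *
go([.4489,.1582,.031],6)
s=grab('scene',12);t=grab('top',12);crop(s,210,370,170,290,5,'s12');crop(t,180,340,120,240,5,'t12');crop(s,0,640,0,400,1,'s12f')
for n,d in(('scene',s),('top',t)):
  a=load(n,0)
  D=np.abs(a['p'].astype(int)-d['p'].astype(int)).max(-1).astype(np.uint8); cv2.imwrite(f'pics/diff_{n}.png',np.clip(D.astype(int)*3,0,255).astype(np.uint8))"
```

```text
clock 23.4 pos [448.1 155.6 267.2] yawx 23.04 tilt [ 0.011   0.0029 -0.9999] F [0.48 0.4  0.72] w 1.001
total tool cm [-0.09 -0.24 23.62] per row [-0.015 -0.04   3.937] len 23.6224382487334
```

View pics/s12.png

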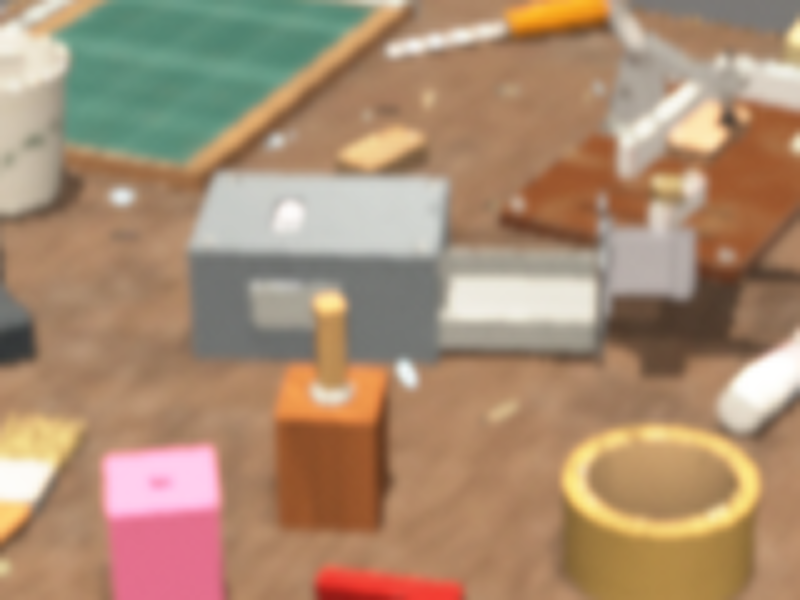

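View pics/t12.png

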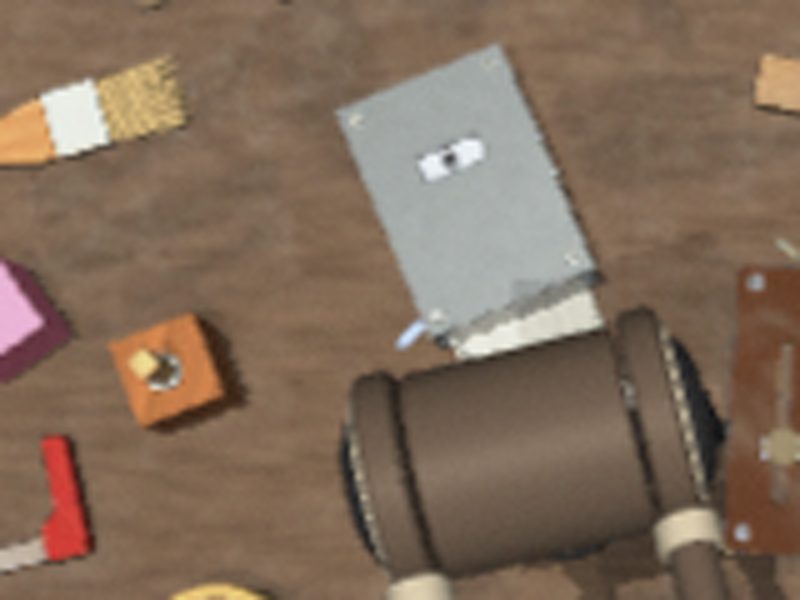

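View pics/diff_scene.png

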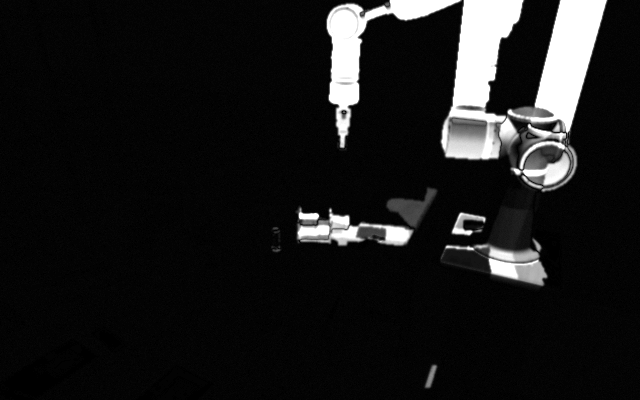

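```bash
python3 -c "
from h import *
s=load('scene',12); print(proj(s,[.4282,.1488,.064]),proj(s,[.4374,.1527,.064]))
print(robot.hand_in())"
```

```text
[346.00496434 216.07884797] [342.53139193 215.98976435]
the job is handed in; nothing more can be done
None
```

The job is done and handed in at about 23.5 s of the 72 s allowed.

- **Latch:** I took the pin from the brown stand and passed it through the shutter hole without touching the shutter. Pressing the bar took at most about 9 N, well under the 20 N limit. The latch let go after about 6 mm and the tray sprang out by about 22 mm.
- **Pin returned:** I put it back in its stand. The collar touched the block at the same height as when I picked it up, and the last pictures show it seated with the gripper clear of it.
- **Tray:** I drew it out by its tab until it stopped, with the wrist force rising to about 12 N. The tab's bead ended at scene column 346, matching the 346.0 I predicted for 0.090 m out.
- **Other things on the table:** comparing the scene camera's first and last pictures shows only the arm, tray, shadows and a faint trace at the pin changed. I did not check the top camera's difference picture.

**Disagreement:** the two cameras differed by about 2 mm on where the shutter hole was. I aimed between them, and the pin went in on the first try.

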